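Clamp the part in the drilling fixture

TASK

Get the aluminium block clamped for drilling: with the back of a finger, push the yellow clamp strap round until it is fully over the block against its stop, and only then push the red cam lever all the way down and let go. Nothing is picked up: the block stays in its nest, and everything else on the bench is left where it is.

Things in the scene. Friction and masses are not known exactly. Their poses are not given: they have to be found in the camera images.
- fixture: dark steel fixture plate bolted to the bench, 200 (x) x 270 (y) x 16 mm; origin on the bench, under the centre of the block's nest (the plate reaches from y -100 to +170 mm in its own frame); z up. Its pivot post stands at y +85 mm. Four low blue rails, tops 28 mm above the bench, hold the block. A thin steel stop pin (top 66 mm) stands on the near (-x) side of the strap's closed place
- part_seat (a point): on the plate's top (16 mm above the bench) at the centre of the nest, where the underside of the block sits
- workpiece: loose aluminium block 80 (x) x 50 (y) x 30 mm, 0.2 to 0.45 kg, sitting in the nest; origin: centre of its underside; its top is 46 mm above the bench
- strap_pivot (a point): on the vertical hinge axis of the yellow strap, half-way up the strap (66 mm above the bench)
- strap_tip (a point): centre of the strap's end face, half-way up (66 mm above the bench), 104 mm from the hinge axis. The strap is a bar 26 mm wide and 20 mm tall (56 to 76 mm above the bench) from the hinge to this point; an 18 mm screw head over the pad stands up to 83 mm above the bench
- strap (a joint): strap angle, rad: 0 = closed, over the block against its stop, the strap pointing along the fixture's -y; grows counter-clockwise from above (it then swings towards the fixture's +x side), to 1.7. It stays where it is left (friction 0.12 N m)
- pad: black rubber pad, 20 mm across, under the strap 85 mm from the hinge axis; origin: centre of its underside, about 6 mm over the block's top when the lever is up; the cam drives it down on the block and a spring in it gives about 10 N when the lever is fully down
- lever_pivot (a point): on the horizontal axis of the cam lever, over the strap's hinge axis, 92 mm above the bench; the lever is carried round by the strap
- lever_end (a point): end of the red lever, 115 mm from lever_pivot; the red paddle is the last 65 mm, 28 mm wide and 14 mm thick
- lever (a joint): cam lever angle, rad: 0 = up, pointing away from the strap's tip and 55 degrees above level; grows as it is pushed down towards that side, 0.90 = fully down, about level (3 degrees above). It stays where it is left (friction 0.22 N m)
- bushing: loose brass bushing, 28 mm across, 22 mm tall, standing on the near side of the fixture plate; origin: underside centre
- screwdriver: loose screwdriver with orange handle lying beside the fixture; bystander
- wrench: loose steel wrench lying beside the fixture; bystander
- tape: loose yellow and black tape measure 65 x 35 x 62 mm standing on the bench; bystander
- oil: loose green oil bottle 60 mm across, 160 mm tall; bystander
- tray: loose red plastic tray 160 x 110 x 60 mm; bystander
- drill: loose yellow and black cordless drill, 220 mm tall, standing on its battery; bystander
Mind the look-alikes: they are no part of the job. Of the things like the workpiece, leave any that is blue; of the rest the larger one is meant.

How it is judged:
By the outcome, as a careful person would: the job done as asked, in the order asked, and still so for the second after the job is handed in, with the robot touching nothing.
It also fails if it takes over 43 s, if anything falls off the work surface, if the arm or the gripper's body presses on something with over 40 N, if the wrist force passes 120 N, or if a joint passes its speed limit or range.

ROBOT

A 7-joint arm with a two-finger parallel gripper is mounted at the origin on the work surface. World frame = base frame: x ahead of the robot, y to its left, z up, the work surface at z = 0. Lengths are in m, angles in rad, forces in N, time in s.
With the tool pointing down it reaches from about 0.35 to 0.9 m from the base axis. Payload 8.1 kg.
Tool frame: the origin (TCP) lies midway between the tips of the shut fingers; the grasp point (between the pads) lies arm.tcp_to_grasp behind it (arm.tcp_to_grasp is the distance from the TCP to the grasp point, in m); z points along the fingers, y is the line along which they close (so a half turn about z gives the same grasp; the last joint's range is limited). The gripper opens to 92 mm and grips with 3 to 60 N. Pads are 19 mm wide; open, the fingers measure 130 mm over their backs; the gripper's body (75 mm by 190 mm) begins 47 mm behind the grasp point.
Start: joints at [-1.43, 0.434, 0.025, 1.573, -0.012, 1.134, -0.075], TCP at [0.151, 0.607, 0.227] pointing down, gripper open.
Joint ranges: [-2.62, 2.62], [-0.44, 2.09], [-1.27, 1.32], [0.08, 2.57], [-1.32, 4.46], [0.12, 2], [-2.74, 2.74]. Speed limits (rad/s): [2.22, 2.22, 3.01, 3.01, 3.14, 3.14, 3.14].

INTERFACE

Orientations are given as a rotation vector (axis times angle).
In Python, from cell import observe, get_image, arm gives the robot as it stands. The module is installed in compiled form; this text tells all that it offers.
- The arm moves only by the tool drive_tool, never from a script. Its argument "steps" is a list of rows, each a list of 5 numbers: the closure, from 0 (fully open) to 1 (shut), then the shift along the world's x, y, z in mm, then the turn about the world's z in rad. In form: [[hand, x, y, z, roll], ...]. A call has 1 to 20 rows; each row shifts and turns the commanded pose from where the row before left it; what a row does not reach is not made up. A row lasts 1/12 s, in which the tool goes at most 41.7 mm and 7.16 degrees, less where a joint would pass 70% of its speed; a pose out of reach is approached as far as the arm can. A call with a gripper value outside its range is refused whole. The fingers move at their own pace and stop on an object; "grip_force" is the grip in N (left out, the last holds). Time passes only in rows, so rows that do not move let the fingers close. It gives the time, the measured TCP pose, the force, the opening and the grip force at its end, in the units of the state.
- observe(): the state, without advancing time (a new reading comes with each control period).
- get_image(name): name is "scene" or "top"; returns a dict with "image" (420x560x3 uint8, red, green, blue), "vfov" (degrees; the focal length in pixels is half the picture's height over the tangent of half this angle, whatever the lens; pixels are square), "cx", "cy" (the principal point, pixels), "k1" (the pictures are not rectified: a ray, as slopes to the right and down, at radius r is drawn at 1 + k1 r^2 times it, then the intrinsics apply), "xyz" and "attitude" of the camera in the world. Camera axes: x right, y down, z forward; pixel columns grow to the right and rows downward; lengths in m; the calibration is good to about 2 mm. A picture is of the moment at which its call begins. There is no depth.
- arm.sign_off(): hands the job in; it is judged then, once.
The state is a dict: "clock": time; "joints": joint angles; "dq": joint speeds; "joint_efforts": joint torques, N m; "position": TCP position; "ee_rot": TCP orientation; "force": force on the tool from outside, world axes, zero at the start; "ft_torque": the same for the moment, N m; "width": opening from 0.0 (shut) to 1.0 (fully open); "gripper_force": force on a finger pad.
Only numpy, scipy, OpenCV 4.12 (cv2) and the standard library are available. Lean on these libraries where they do the work, as an engineer would, in place of code of your own. Each camera call takes 0.05 s, during which the arm holds its last target. There are 200 camera calls.

## Working session

There is one attempt and no reset: what is moved stays moved. The work goes in short steps, Python scripts to look and compute and a tool call to move; the robot and the scene stay as the last step left them, time stands still between calls to the robot, and variables do not carry over. Pictures are saved under pics/ and viewed, at most 10 in all, crops included, and the job is handed in when it is done.

Besides the shell and the picture viewer there is one more tool, called after "Emit:" as name(argument=value, ...), one argument or row to a line, values as JSON. drive_tool: Moves the arm, as the interface text tells. Its arguments: {"type":"object","properties":{"steps":{"type":"array"},"grip_force":{"type":"number"}},"required":["steps"]}

```bash
mkdir -p pics; cat > h.py <<'E'
import numpy as np, cv2
from scipy.spatial.transform import Rotation as R
from cell import observe, get_image, arm
def snap(n,f=None):
    d=get_image(n); 
    if f: cv2.imwrite('pics/'+f,d['image'][:,:,::-1])
    return d
def rot(d):
    a=np.array(d['attitude'],float)
    return a if a.shape==(3,3) else R.from_rotvec(a).as_matrix() if a.size==3 else R.from_quat(a).as_matrix()
def K(d):
    f=d['image'].shape[0]/2/np.tan(np.radians(d['vfov'])/2); return f
def ray(d,u,v):
    f=K(d); p=np.array([(u-d['cx'])/f,(v-d['cy'])/f]); s=p.copy()
    for _ in range(20): s=p/(1+d['k1']*(s@s))
    return rot(d)@np.r_[s,1]
def onz(d,u,v,z):
    r=ray(d,u,v); c=np.array(d['xyz']); return c+r*(z-c[2])/r[2]
def proj(d,P):
    q=rot(d).T@(np.array(P)-d['xyz']); s=q[:2]/q[2]; s=s*(1+d['k1']*(s@s)); return s*K(d)+[d['cx'],d['cy']]
def tri(d1,p1,d2,p2):
    a,b=ray(d1,*p1),ray(d2,*p2); c1,c2=np.array(d1['xyz']),np.array(d2['xyz'])
    t=np.linalg.lstsq(np.c_[a,-b],c2-c1,rcond=None)[0]
    x,y=c1+a*t[0],c2+b*t[1]; return (x+y)/2,np.linalg.norm(x-y)
E
python3 - <<'E'
from h import *
for n in('scene','top'):
    d=snap(n,n+'0.png'); print(n,{k:v for k,v in d.items() if k!='image'})
o=observe(); print(o, arm.tcp_to_grasp)
E
```

```text
scene {'vfov': 46.95801856934732, 'cx': 283.9964878954964, 'cy': 208.08486980045916, 'k1': 0.005906646049371034, 'xyz': array([1.20243974, 0.34147769, 1.46304214]), 'attitude': array([-1.44867788, -2.38785123,  0.64764874])}
top {'vfov': 56.00274608522899, 'cx': 276.67647663423315, 'cy': 207.81550612105065, 'k1': 0.008536111784694128, 'xyz': array([ 3.63890007e-01, -1.17238444e-03,  1.18282140e+00]), 'attitude': array([-2.19027886,  2.13460632, -0.18908193])}
{'clock': 0.1, 'joints': array([-1.42960007,  0.43509862,  0.02500075,  1.57397092, -0.01159477,
        1.13398421, -0.07509283]), 'dq': array([-0.00015216, -0.0020199 , -0.00064768, -0.00282359, -0.00156157,
        0.00114506, -0.00069748]), 'joint_efforts': array([ 1.92396612e-03, -6.69129395e+01,  9.87304375e-01, -3.15150118e+01,
       -6.05665427e-02,  3.72464326e-02,  3.28356828e-05]), 'position': array([0.15082991, 0.60608254, 0.22607134]), 'ee_rot': array([-3.82134957e-01, -3.11823993e+00,  2.06705031e-03]), 'force': array([ 0.23384381,  0.30842417, -0.67333279]), 'ft_torque': array([0.00175911, 0.00213484, 0.00058529]), 'gripper_force': 0.0, 'width': 1.0017878223099796} 0.0188
```

View pics/scene0.png

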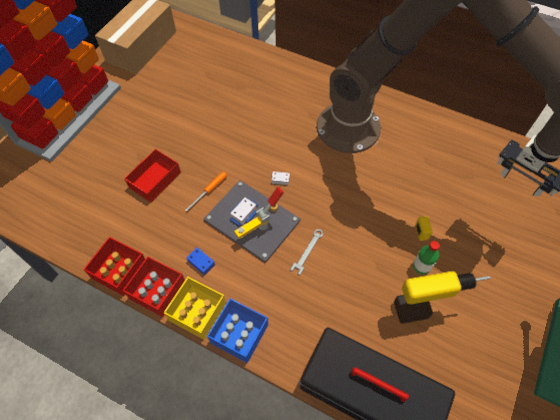

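View pics/top0.png

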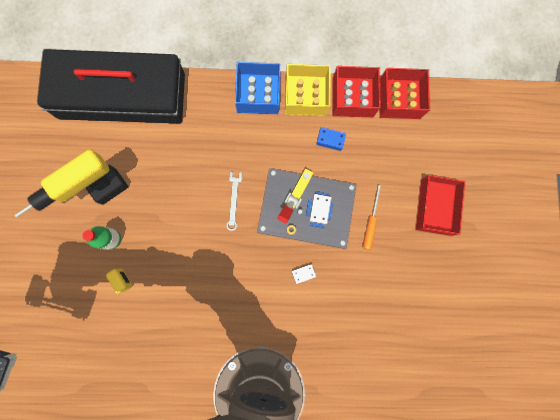

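The top view shows the plate near (307,208), the block in its nest at (319,208), the strap running from the hinge near (292,202) to its tip near (309,171), the red lever at (286,213) and the bushing at (291,230). There are three block candidates:
- Blue block at (331,138): excluded by its colour.
- Small white block at (304,273): smaller, lying outside the nest.
- Larger white block at (319,208): sits in the nest, so this is the one meant.

I'll confirm this in an enlarged crop.

```bash
python3 - <<'E'
from h import *
t=snap('top'); s=snap('scene')
a=cv2.resize(t['image'][155:290,245:380],None,fx=4.4,fy=4.4,interpolation=cv2.INTER_CUBIC)
b=cv2.resize(s['image'][165:270,195:310],None,fx=5.6,fy=5.6,interpolation=cv2.INTER_CUBIC)
cv2.imwrite('pics/ct.png',a[:,:,::-1]);cv2.imwrite('pics/cs.png',b[:,:,::-1])
def comps(d,name,lo,hi,box):
    h=cv2.cvtColor(d['image'],cv2.COLOR_RGB2HSV); m=cv2.inRange(h,np.array(lo),np.array(hi))
    k=np.zeros_like(m);x0,y0,x1,y1=box;k[y0:y1,x0:x1]=m[y0:y1,x0:x1]
    n,l,st,c=cv2.connectedComponentsWithStats(k)
    for i in range(1,n):
        if st[i,4]>15:
            r=cv2.minAreaRect(np.argwhere(l==i)[:,::-1].astype(np.float32)); print(name,st[i,4],c[i].round(1),cv2.boxPoints(r).round(1).tolist())
for d,n,b in((t,'top',(250,160,365,260)),(s,'scene',(200,175,305,262))):
    comps(d,n+' yellow',(22,150,120),(35,255,255),b)
    comps(d,n+' red',(0,170,90),(6,255,255),b)
    comps(d,n+' plate',(90,10,50),(130,110,140),b)
    comps(d,n+' white',(0,0,190),(180,40,255),b)
E
```

```text
top yellow 215 [300.9 185.1] [[290.8999938964844, 194.3000030517578], [305.1000061035156, 168.3000030517578], [312.79998779296875, 172.5], [298.6000061035156, 198.5]]
top red 145 [285.1 214. ] [[277.29998779296875, 218.0], [284.6000061035156, 205.1999969482422], [293.0, 210.0], [285.70001220703125, 222.8000030517578]]
top white 24 [306.  175.3] [[304.0, 173.0], [308.0, 173.0], [308.0, 178.0], [304.0, 178.0]]
top white 16 [351.1 187.2] [[348.5, 187.5], [351.0, 185.0], [353.5, 187.5], [351.0, 190.0]]
top white 78 [292.9 200.1] [[284.5, 200.6999969482422], [289.20001220703125, 192.10000610351562], [301.3999938964844, 198.8000030517578], [296.70001220703125, 207.39999389648438]]
top white 453 [320.1 208.6] [[309.5, 220.8000030517578], [314.1000061035156, 193.5], [331.29998779296875, 196.39999389648438], [326.70001220703125, 223.60000610351562]]
top white 17 [262.4 228.1] [[261.0, 226.0], [264.0, 226.0], [264.0, 230.0], [261.0, 230.0]]
top white 16 [342.4 242.8] [[341.0, 241.0], [344.0, 241.0], [344.0, 245.0], [341.0, 245.0]]
scene yellow 170 [248.5 226.6] [[234.1999969482422, 230.8000030
[... 271 characters left out ...]
9999389648438]]
scene plate 17 [253.9 201.9] [[248.0, 198.0], [250.0, 196.0], [258.5, 204.5], [256.5, 206.5]]
scene plate 25 [234.8 221.6] [[228.3000030517578, 219.5], [230.60000610351562, 216.10000610351562], [241.0, 223.0], [238.6999969482422, 226.5]]
scene white 104 [280.5 177.6] [[272.0, 175.0], [289.0, 175.0], [289.0, 181.0], [272.0, 181.0]]
scene white 275 [242.8 208.7] [[230.39999389648438, 212.60000610351562], [245.60000610351562, 195.5], [255.39999389648438, 204.3000030517578], [240.3000030517578, 221.3000030517578]]
scene white 29 [302.4 257.9] [[299.0, 261.0], [303.20001220703125, 252.60000610351562], [306.3999938964844, 254.1999969482422], [302.20001220703125, 262.6000061035156]]
```

View pics/ct.png

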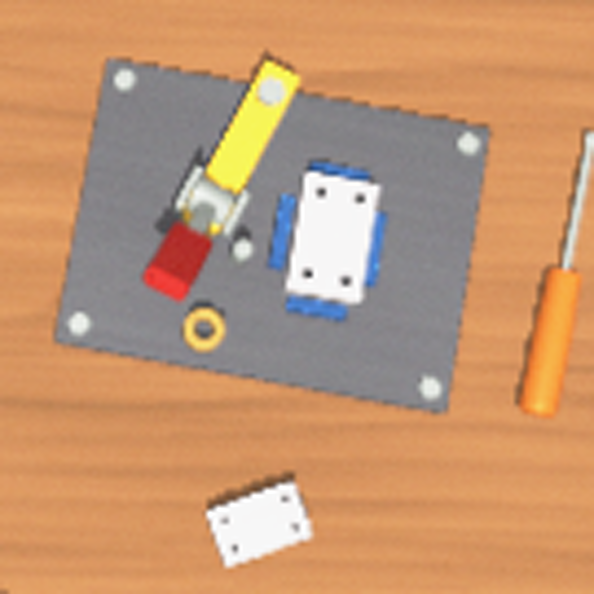

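View pics/cs.png

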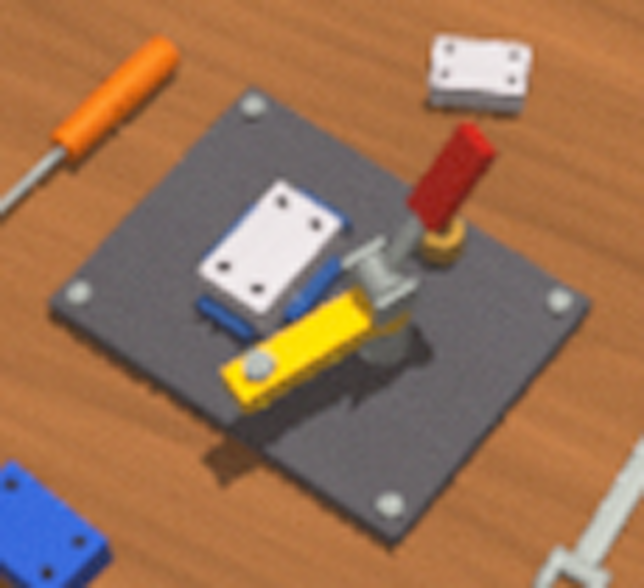

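The crops confirm it: the larger white block sits in the nest, and the strap swings clear of it on the far (+x) side. The stop pin is at top crop (242,248), and the plate corners are visible there too. Next I'll work out the geometry.

```bash
python3 - <<'E'
from h import *
from scipy.optimize import least_squares
t=snap('top'); s=snap('scene')
T=lambda x,y:(x/4.4+245-.4,y/4.4+155-.4); S=lambda x,y:(x/5.6+195-.4,y/5.6+165-.4)
# fixture corners (x,y): top-left=(+x,+y170), top-right=(+x,-100) ...
F=np.array([[.1,.17],[.1,-.1],[-.1,-.1],[-.1,.17]])
P=np.array([onz(t,*T(*c),.016)[:2] for c in((108,58),(488,127),(447,412),(55,342))])
P2=np.array([onz(s,*S(*c),.016)[:2] for c in((395,548),(50,303),(252,87),(592,305))])
print(P.round(4).tolist(),P2.round(4).tolist())
def fit(P):
    M,Q=F-F.mean(0),P-P.mean(0)
    a=np.arctan2((M[:,0]*Q[:,1]-M[:,1]*Q[:,0]).sum(),(M*Q).sum())
    r=np.array([[np.cos(a),-np.sin(a)],[np.sin(a),np.cos(a)]]); o=P.mean(0)-r@F.mean(0)
    print('o',o.round(4),'yaw',a.round(4),'res mm',np.abs(F@r.T+o-P).max()*1e3); return o,r,a
fit(P);fit(P2);o,r,a=fit((P+P2)/2)
pv=o+r@[0,.085]; print('pivot',pv)
g=lambda p:(r.T@(p[:2]-o)).round(4)
# strap tip from screw head (r=85, z 83) and tip corners at z .076
for d,c in((t,T(270,90)),(s,S(259,365))):
    h=onz(d,*c,.083); v=g(h)-[0,.085]; print('head fix',g(h),'r',np.hypot(*v),'ang',np.arctan2(v[0],-v[1]))
L,e=tri(t,T(168,283),s,S(480,140)); print('lever end',L,e,g(L),np.linalg.norm(L-np.r_[pv,.092]))
for d,c in((t,T(318,240)),(s,S(272,247))): print('block',g(onz(d,*c,.046)))
print('bush',g(onz(t,*T(204,328),.038)),'pin',g(onz(t,*T(242,248),.066)))
E
```

```text
[[0.653, -0.0116], [0.6126, -0.2747], [0.4162, -0.2459], [0.4565, 0.0189]] [[0.6582, -0.0079], [0.6126, -0.2731], [0.4182, -0.2433], [0.4605, 0.0215]]
o [ 0.5293 -0.1629] yaw -0.151 res mm 2.172104476726333
o [ 0.5318 -0.1603] yaw -0.1593 res mm 2.115143345232995
o [ 0.5306 -0.1616] yaw -0.1552 res mm 1.9770435954771792
pivot [ 0.54369053 -0.07761781]
head fix [0.0799 0.058 ] r 0.08433866254571505 ang 1.2449213113462836
head fix [0.0803 0.0586] r 0.08452839759512776 ang 1.2531609755053659
lever end [ 0.47897878 -0.04705886  0.17959369] 0.0030874253311392098 [-0.0687  0.1052] 0.11311107319639764
block [-0.0054  0.0071]
block [-0.0009 -0.0004]
bush [-0.0759  0.0711] pin [-0.0228  0.0572]
```

Emit:
drive_tool(
  steps=[
    [1, 0, 0, 37, 0],
    [1, 0, 0, 37, 0],
    [1, 20, -28, 0, -0.01],
    [1, 20, -28, 0, -0.01],
    [1, 20, -28, 0, -0.01],
    [1, 20, -28, 0, -0.01],
    [1, 20, -28, 0, -0.01],
    [1, 20, -28, 0, -0.01],
    [1, 20, -28, 0, -0.01],
    [1, 20, -28, 0, -0.01],
    [1, 20, -28, 0, -0.01],
    [1, 20, -28, 0, -0.01],
    [1, 20, -28, 0, -0.01],
    [1, 20, -28, 0, -0.01],
    [1, 20, -28, 0, -0.01],
    [1, 20, -28, 0, -0.01],
    [1, 20, -28, 0, -0.01],
    [1, 20, -28, 0, -0.01],
    [1, 20, -28, 0, -0.01],
    [1, 20, -28, 0, -0.01],
  ],
)

```text
clock: 1.97
position: [0.5116, 0.101, 0.301]
ee_rot: [0.661, 3.071, 0.001]
force: [0.5, 0.7, -0.4]
width: 0.008
gripper_force: 0.0
```

Emit:
drive_tool(
  steps=[
    [1, 22, -29, 0, -0.01],
    [1, 22, -29, 0, -0.01],
    [1, 22, -29, 0, -0.01],
    [1, 22, -29, 0, -0.01],
    [1, 22, -29, 0, -0.01],
    [1, 21, -28, 0, 0],
    [1, 0, 0, -30, 0],
    [1, 0, 0, -35, 0],
    [1, 0, 0, -35, 0],
    [1, 0, 0, -35, 0],
    [1, 0, 0, -25, 0],
    [1, 0, 0, 0, 0],
    [1, 0, 0, 0, 0],
  ],
)

```text
clock: 3.05
position: [0.6412, -0.0703, 0.1401]
ee_rot: [-0.737, -3.051, 0.001]
force: [0.4, -0.8, 0.8]
width: 0.003
gripper_force: 0.0
```

```bash
python3 - <<'E'
from h import *
s=snap('scene')
b=cv2.resize(s['image'][150:270,190:330],None,fx=5,fy=5,interpolation=cv2.INTER_CUBIC)
cv2.imwrite('pics/c2.png',b[:,:,::-1])
o=observe();p=o['position'];Rm=R.from_rotvec(o['ee_rot']).as_matrix();print(p,Rm.round(3).tolist())
pv=np.array([.5437,-.0776]);a=-1.726+1.25;u=np.array([np.cos(a),np.sin(a)]);n=np.array([-u[1],u[0]])
print((p[:2]-pv)@u,(p[:2]-pv)@n,np.arctan2(Rm[1,1],Rm[0,1]))
E
```

```text
[ 0.64244904 -0.0706896   0.14182944] [[-0.89, 0.456, 0.001], [0.456, 0.89, -0.0], [-0.001, 0.0, -1.0]]
0.08460506494444993 0.051391734591738125 1.0968191004740064
```

View pics/c2.png

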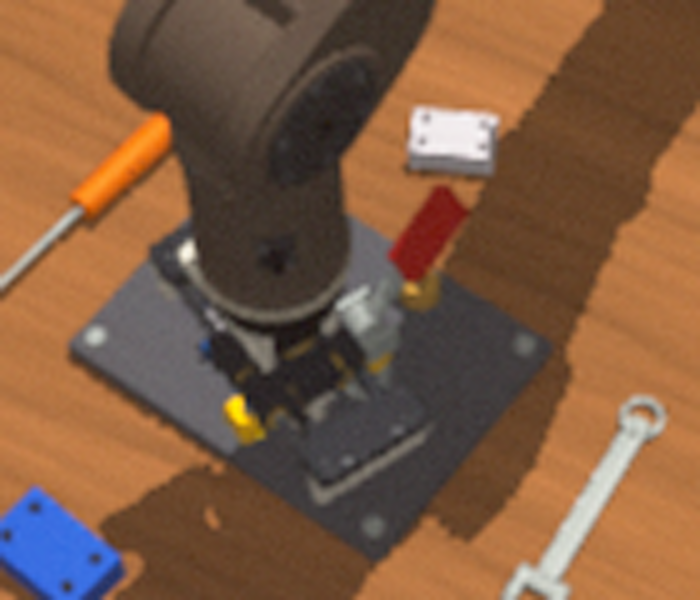

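The gripper is beside the strap, which shows yellow at (243,418), and clear of the lever at (428,235). Now the arc increments.

```bash
python3 - <<'E'
import numpy as np
pv=np.array([543.7,-77.6])
def p(q,d,r=85):
    a=-1.726+q;u=np.array([np.cos(a),np.sin(a)]);return pv+r*u+d*np.array([-u[1],u[0]])
c=np.array([642.4,-70.7])
print('appr',(p(1.25,33)-c).round(1)); c=c+(p(1.25,33)-c).round(0)
for q in np.arange(1.25-.07,-.001,-.07).tolist()+[0.0]:
    s=(p(q,32)-c).round(0); c=c+s; print(round(q,2),s)
E
```

```text
appr [ -8.  -16.5]
1.18 [-1. -7.]
1.11 [-2. -6.]
1.04 [-2. -6.]
0.97 [-2. -6.]
0.9 [-3. -6.]
0.83 [-3. -5.]
0.76 [-3. -6.]
0.69 [-4. -5.]
0.62 [-4. -5.]
0.55 [-4. -4.]
0.48 [-5. -4.]
0.41 [-5. -4.]
0.34 [-6. -4.]
0.27 [-5. -3.]
0.2 [-6. -2.]
0.13 [-6. -3.]
0.06 [-6. -2.]
0.0 [-5. -1.]
```

Emit:
drive_tool(
  steps=[
    [1, 0, 0, -25, 0],
    [1, 0, 0, -30, 0],
    [1, 0, 0, -20, 0],
    [1, 0, 0, -8, 0],
    [1, 0, 0, 0, 0],
  ],
)

```text
clock: 3.52
position: [0.6421, -0.0704, 0.058]
ee_rot: [-0.737, -3.054, -0.0]
force: [-0.9, 0.5, 1.4]
width: 0.005
gripper_force: 0.0
```

Emit:
drive_tool(
  steps=[
    [1, -4, -8, 0, 0],
    [1, -4, -8, 0, 0],
    [1, -1, -7, 0, -0.07],
    [1, -2, -6, 0, -0.07],
    [1, -2, -6, 0, -0.07],
    [1, -2, -6, 0, -0.07],
    [1, -3, -6, 0, -0.07],
    [1, -3, -5, 0, -0.07],
    [1, -3, -6, 0, -0.07],
    [1, -4, -5, 0, -0.07],
    [1, -4, -5, 0, -0.07],
    [1, -4, -4, 0, -0.07],
    [1, -5, -4, 0, -0.07],
    [1, -5, -4, 0, -0.07],
    [1, -6, -4, 0, -0.07],
    [1, -5, -3, 0, -0.07],
    [1, -6, -2, 0, -0.07],
    [1, -6, -3, 0, -0.07],
    [1, 0, 0, 0, 0],
  ],
)

```text
clock: 5.1
position: [0.5727, -0.1645, 0.0597]
ee_rot: [2.251, 2.188, 0.002]
force: [0.3, -0.5, -0.1]
width: 0.008
gripper_force: 0.0
```

Emit:
drive_tool(
  steps=[
    [1, -3, -1, 0, -0.03],
    [1, -3, -1, 0, -0.03],
    [1, -3, -1, 0, -0.03],
    [1, -2, 0, 0, -0.04],
    [1, 0, 0, 0, 0],
    [1, 0, 0, 0, 0],
  ],
)

```text
clock: 5.6
position: [0.5616, -0.1654, 0.0577]
ee_rot: [-2.384, -2.046, 0.0]
force: [0.7, -0.2, 0.5]
width: 0.008
gripper_force: 0.1
```

Emit:
drive_tool(
  steps=[
    [1, -2, 0, 0, 0],
    [1, 0, 0, 0, 0],
    [1, 0, 0, 0, 0],
  ],
)

```text
clock: 5.85
position: [0.5597, -0.1654, 0.0577]
ee_rot: [-2.384, -2.045, 0.0]
force: [0.6, -0.6, -0.3]
width: 0.003
gripper_force: 0.2
```

Emit:
drive_tool(
  steps=[
    [1, -2, 0, 0, 0],
    [1, 0, 0, 0, 0],
    [1, 0, 0, 0, 0],
  ],
)

```text
clock: 6.1
position: [0.559, -0.1654, 0.0579]
ee_rot: [2.383, 2.045, 0.002]
force: [4.1, -0.2, -3.1]
width: 0.006
gripper_force: 2.5
```

```bash
python3 - <<'E'
from h import *
o=observe();print(o['position'],o['force'])
t=snap('top');s=snap('scene')
a=cv2.resize(t['image'][160:255,255:365],(640,553),interpolation=cv2.INTER_CUBIC)
b=cv2.resize(s['image'][170:270,190:310],None,fx=5,fy=5,interpolation=cv2.INTER_CUBIC)
cv2.imwrite('pics/c3.png',b[:,:,::-1]);cv2.imwrite('pics/c3t.png',a[:,:,::-1])
E
```

```text
[ 0.55901623 -0.16543115  0.05791794] [ 4.11758046 -0.19805265 -3.07079979]
```

View pics/c3.png

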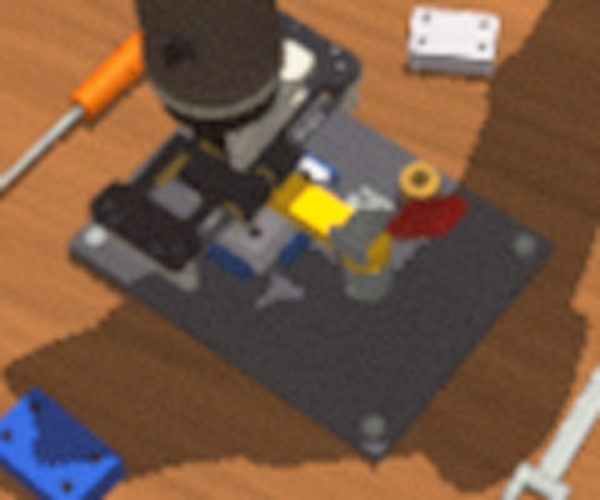

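The strap is over the block with the lever pointing along +y at (430,217). The force has risen to 4 N, so I'll press a little more to confirm the stop.

Emit:
drive_tool(
  steps=[
    [1, -2, 0, 0, 0],
    [1, 0, 0, 0, 0],
    [1, 0, 0, 0, 0],
  ],
)

```text
clock: 6.45
position: [0.5589, -0.1654, 0.0582]
ee_rot: [2.38, 2.044, 0.004]
force: [12.1, -1.5, -7.2]
width: 0.002
gripper_force: 5.3
```

Emit:
drive_tool(
  steps=[
    [1, -2, 0, 0, 0],
    [1, 0, 0, 0, 0],
    [1, 0, 0, 0, 0],
  ],
)

```text
clock: 6.7
position: [0.5587, -0.1655, 0.0585]
ee_rot: [2.378, 2.043, 0.007]
force: [16.8, -0.3, -9.4]
width: 0.006
gripper_force: 7.9
```

The strap is hard against its stop: 17 N with no further motion. Now I'll back off and rise.

Emit:
drive_tool(
  steps=[
    [1, 5, 0, 0, 0],
    [1, 15, -2, 0, 0],
    [1, 20, -3, 0, 0],
    [1, 0, 0, 35, 0],
    [1, 0, 0, 40, 0],
    [1, 0, 0, 40, 0],
    [1, 0, 0, 40, 0],
    [1, 0, 0, 40, 0],
    [1, 0, 0, 0, 0],
    [1, 0, 0, 0, 0],
  ],
)

```text
clock: 7.53
position: [0.5944, -0.1711, 0.255]
ee_rot: [2.383, 2.043, 0.004]
force: [-0.9, 0.6, -0.6]
width: 0.008
gripper_force: 0.0
```

```bash
python3 - <<'E'
from h import *
t=snap('top');s=snap('scene')
for n,d in(('top',t),('scene',s)):
    h=cv2.cvtColor(d['image'],cv2.COLOR_RGB2HSV); m=cv2.inRange(h,(0,150,60),(6,255,255))
    k=np.zeros_like(m); k[175:260,255:320]=m[175:260,255:320]
    q=np.argwhere(k)[:,::-1].astype(np.float32); 
    if len(q)>10: print(n,len(q),q.mean(0),cv2.boxPoints(cv2.minAreaRect(q)).round(1).tolist())
    pv=np.array([.5437,-.0776]);w=np.array([.154,.988])
    print('expected end',proj(d,[*(pv+.066*w),.186]),'centre',proj(d,[*(pv+.047*w),.159]))
o=observe();print(o['position'],R.from_rotvec(o['ee_rot']).as_matrix()[:2,1])
b=cv2.resize(s['image'][160:270,190:320],None,fx=5,fy=5,interpolation=cv2.INTER_CUBIC)
cv2.imwrite('pics/c4.png',b[:,:,::-1])
E
```

```text
top 111 [271.8919 191.0991] [[264.5, 194.5], [267.70001220703125, 184.89999389648438], [279.70001220703125, 188.89999389648438], [276.5, 198.5]]
expected end [269.46381436 189.4772443 ] centre [276.39267912 192.69488303]
scene 94 [275.1383  213.02127] [[267.1000061035156, 210.8000030517578], [281.70001220703125, 208.39999389648438], [282.8999938964844, 215.5], [268.29998779296875, 217.89999389648438]]
expected end [278.45328633 211.16614376] centre [273.62597735 212.37457967]
[ 0.59312124 -0.16993655  0.2518575 ] [ 0.98834421 -0.15222547]
```

View pics/c4.png

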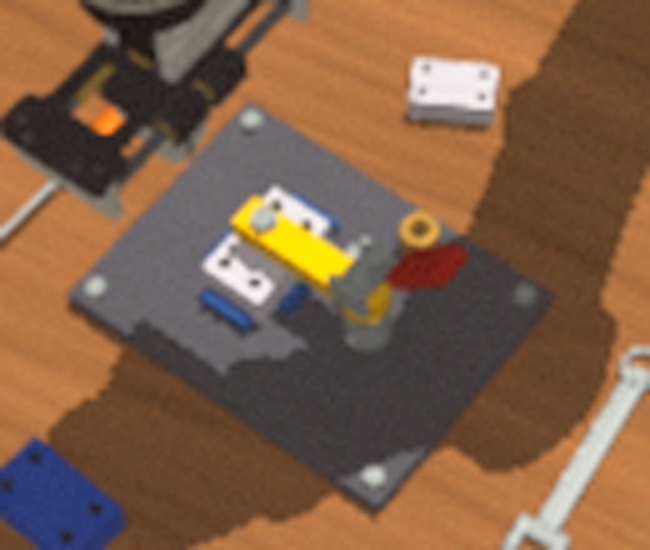

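The strap lies across the block centreline, from the screw head at (265,217) to the hinge at (365,285), and the red lever at (430,267) is where I expected it. Next I move above the lever.

Emit:
drive_tool(
  steps=[
    [1, -8, 30, 0, 0],
    [1, -8, 30, 0, 0],
    [1, -8, 30, 0, 0],
    [1, -8, 30, 0, 0],
    [1, -8, 30, 0, 0],
    [1, 0, 0, -30, 0],
    [1, 0, 0, -25, 0],
    [1, 0, 0, 0, 0],
    [1, 0, 0, 0, 0],
  ],
)

```text
clock: 8.38
position: [0.5521, -0.0205, 0.1962]
ee_rot: [-2.383, -2.043, 0.007]
force: [0.4, -0.2, 0.6]
width: 0.004
gripper_force: 0.0
```

Emit:
drive_tool(
  steps=[
    [1, 0, 0, -6, 0],
    [1, 1, 5, -6, 0],
    [1, 1, 5, -6, 0],
    [1, 1, 5, -8, 0],
    [1, 1, 5, -8, 0],
    [1, 0, 4, -9, 0],
    [1, 1, 4, -9, 0],
    [1, 0, 3, -9, 0],
    [1, 1, 3, -9, 0],
    [1, 0, 0, 0, 0],
  ],
)

```text
clock: 9.22
position: [0.559, 0.0142, 0.1258]
ee_rot: [-2.383, -2.045, 0.003]
force: [-0.8, -0.4, -1.0]
width: 0.004
gripper_force: 0.0
```

Emit:
drive_tool(
  steps=[
    [1, 0, 1, -5, 0],
    [1, 0, 1, -5, 0],
    [1, 0, 0, -5, 0],
    [1, 0, 0, -4, 0],
    [1, 0, 0, 0, 0],
    [1, 0, 0, 0, 0],
  ],
)

```text
clock: 9.72
position: [0.5596, 0.0151, 0.1085]
ee_rot: [-2.385, -2.045, 0.001]
force: [-0.4, -0.1, -1.0]
width: 0.005
gripper_force: 0.0
```

Emit:
drive_tool(
  steps=[
    [1, 0, 0, -3, 0],
    [1, 0, 0, 0, 0],
    [1, 0, 0, 0, 0],
  ],
)

```text
clock: 9.97
position: [0.5599, 0.0154, 0.1058]
ee_rot: [2.385, 2.045, 0.0]
force: [0.5, 0.1, 0.0]
width: 0.005
gripper_force: 0.1
```

Emit:
drive_tool(
  steps=[
    [1, 0, 0, -3, 0],
    [1, 0, 0, 0, 0],
    [1, 0, 0, 0, 0],
  ],
)

```text
clock: 10.22
position: [0.5603, 0.0154, 0.1044]
ee_rot: [-2.385, -2.044, -0.003]
force: [-6.3, 1.7, 23.3]
width: 0.004
gripper_force: 11.5
```

```bash
python3 - <<'E'
from h import *
s=snap('scene')
b=cv2.resize(s['image'][160:270,190:320],None,fx=5,fy=5,interpolation=cv2.INTER_CUBIC)
cv2.imwrite('pics/c5.png',b[:,:,::-1])
E
```

```text
(no output)
```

View pics/c5.png

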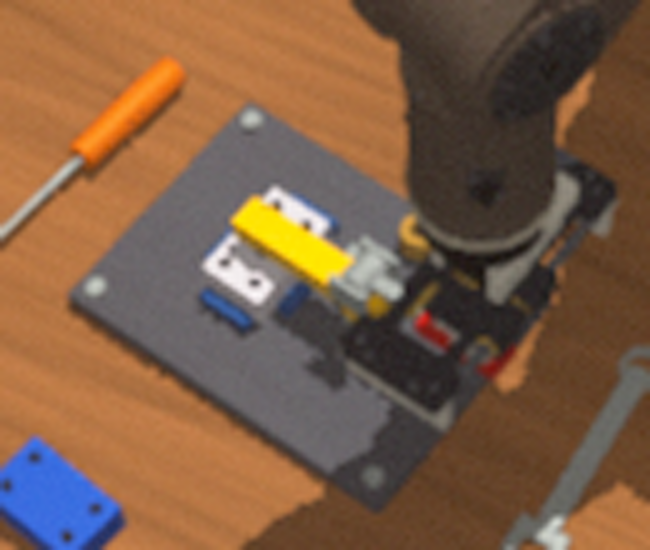

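The lever is down under the fingers (red at (435,330) and (495,360)). The force rose sharply to 23 N at a TCP height of 104 mm, as expected for the fully-down stop. One more small press, then straight up and clear.

Emit:
drive_tool(
  steps=[
    [1, 0, 0, -1, 0],
    [1, 0, 0, 0, 0],
    [1, 0, 0, 0, 0],
  ],
)

```text
clock: 10.52
position: [0.5603, 0.0155, 0.1041]
ee_rot: [-2.385, -2.044, -0.004]
force: [-9.5, 2.1, 30.8]
width: 0.008
gripper_force: 15.7
```

Emit:
drive_tool(
  steps=[
    [1, 0, 0, 5, 0],
    [1, 0, 0, 15, 0],
    [1, 0, 0, 35, 0],
    [1, 0, 0, 40, 0],
    [1, 0, 0, 40, 0],
    [1, -5, 35, 20, 0],
    [1, -5, 35, 0, 0],
    [1, -5, 35, 0, 0],
    [1, -5, 35, 0, 0],
    [1, -5, 35, 0, 0],
    [1, 0, 0, 0, 0],
    [1, 0, 0, 0, 0],
  ],
)

```text
clock: 11.52
position: [0.5341, 0.1931, 0.2562]
ee_rot: [-2.38, -2.051, 0.001]
force: [0.9, -0.4, -0.2]
width: 0.005
gripper_force: 0.0
```

```bash
python3 - <<'E'
from h import *
t=snap('top');s=snap('scene')
pv=np.array([.5437,-.0776]);w=np.array([.154,.988])
for d in(s,t):
    h=cv2.cvtColor(d['image'],cv2.COLOR_RGB2HSV); m=cv2.inRange(h,(0,150,60),(6,255,255))
    k=np.zeros_like(m); k[175:260,255:320]=m[175:260,255:320]
    q=np.argwhere(k)[:,::-1].astype(np.float32); print(q.mean(0),cv2.boxPoints(cv2.minAreaRect(q)).round(1).tolist())
    print('expected down paddle centre',proj(d,[*(pv+.0825*w),.103]))
b=cv2.resize(s['image'][160:270,190:320],None,fx=5,fy=5,interpolation=cv2.INTER_CUBIC)
a=cv2.resize(t['image'][155:260,245:365],(629,550),interpolation=cv2.INTER_CUBIC)
cv2.imwrite('pics/c6.png',b[:,:,::-1]);cv2.imwrite('pics/c6t.png',a[:,:,::-1])
E
```

```text
[282.7143  226.97403] [[272.29998779296875, 225.1999969482422], [276.5, 218.3000030517578], [292.8999938964844, 228.60000610351562], [288.6000061035156, 235.39999389648438]]
expected down paddle centre [282.81319347 226.8546449 ]
[264.65048 194.76698] [[253.39999389648438, 197.8000030517578], [255.1999969482422, 187.89999389648438], [275.6000061035156, 191.6999969482422], [273.79998779296875, 201.5]]
expected down paddle centre [263.12821968 194.00003079]
```

View pics/c6.png

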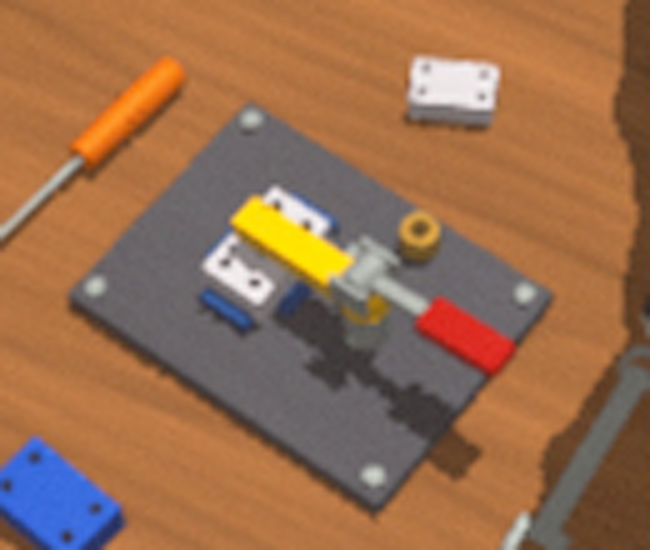

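View pics/c6t.png

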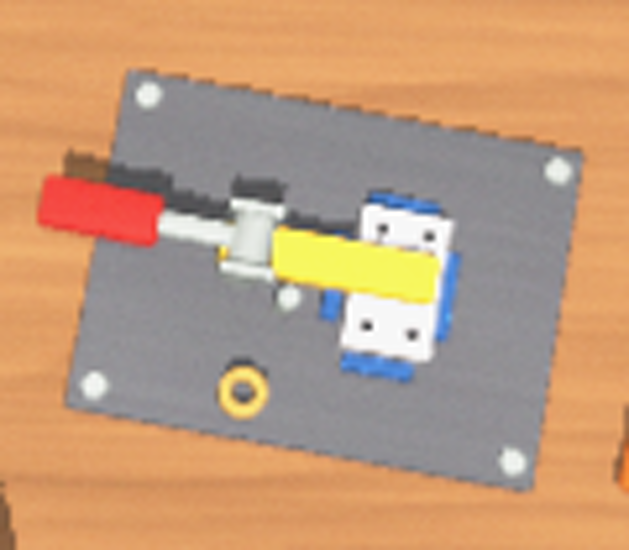

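Both views show the strap square over the block, parallel to the plate's edge. The lever is level and within about 2 px of its predicted fully-down place; the bushing and block have not moved.

```bash
python3 -c "
from cell import arm; print(arm.sign_off())"
```

```text
the job is handed in; nothing more can be done
None
```

The block is clamped and the job is handed in: the strap was pushed against its stop first, then the lever was pressed fully down and released, in about 11.5 s, with the block and bushing unmoved.

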